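Drive from docking station to storage rack

TASK

The full-size hard drive in the black docking station has been copied: lift it out and stand it on its long edge in the empty bay of the plywood drive rack, centred along the bay. Keep it upright all the way, lower it gently onto the bay floor instead of dropping it, and let go. Leave the small drive in the dock and the drive already stored in the rack where they are.

Things in the scene. Friction and masses are not known exactly. Their poses are not given: they have to be found in the camera images.
- drive: The full-size drive to move: aluminium slab, green circuit board on one side, 147 mm long (its x), 26 thick (y), 102 tall (z, up), 0.45 kg. Origin: centre of its underside. Stands loose on its long edge in one of two side-by-side wells (66 mm apart, 153 x 32 mm, 25 deep, floor 20 above the table) of the fixed black dock, 190 x 150 x 45 mm; pulls straight up.
- small_drive: Leave alone. A small drive in the other well of the dock: a grey plastic adapter foot 147 x 26 x 14 mm carrying a thin slab 100 mm long, 9.5 mm thick, 70 mm tall (84 mm in all). Axes as for the drive; origin: centre of its underside.
- free_bay: Black rubber floor pad, 150 x 40 mm, of the fixed plywood rack's empty bay, its top 13 mm above the table. Origin: centre of the pad's top, where the middle of the drive's underside belongs; x along the bay, y across, z up. The bay is 44 mm wide between dividers 22 thick, 90 long (centred along x), 57 above the pad; open at ends and top. Rack base 170 x 154 mm.
- stored_drive: Leave alone. A drive just like the one to move, already standing upright in the other bay of the rack, 66 mm beside the empty bay's middle, its top 112 mm above the table. Axes and origin as for the drive.
Mind the look-alikes: they are no part of the job. Leave any blue, orange or purple look-alike of the drive alone.

How it is judged (in metres and radians):
On the way:
1. the full-size drive is lifted clear of the dock, upright (height (world z) of drive above 0.07 m and angle between drive's own z axis and vertical below 0.35 rad), for 0.1 s.
At the end, for the whole second after the job is handed in: The full-size drive stands on the pad of the empty bay (underside within 6 mm), centred within 20 mm along and 15 mm across it, upright within 10 degrees, along the bay within 13 degrees, at rest. The small drive and the stored drive are within 20 mm of where they started (x of drive in the frame of free_bay between -0.02 and 0.02 m and y of drive in the frame of free_bay between -0.015 and 0.015 m and z of drive in the frame of free_bay between -0.004 and 0.006 m and angle between drive's own z axis and vertical below 0.175 rad and angle between the x axis of drive and the x axis of free_bay, either way round below 0.24 rad and linear speed of drive below 0.02 m/s and distance of each of small_drive, stored_drive from where it was at the start of the episode below 0.02 m); the robot touches nothing.
It fails at once if the full-size drive is tipped more than 30 degrees from upright (angle between drive's own z axis and vertical above 0.52 rad).
It fails at once if the full-size drive drops or slams onto the bay floor (faster than 0.55 m/s within 15 mm of it) (horizontal distance between drive and free_bay below 0.06 m and z of drive in the frame of free_bay below 0.015 m and linear speed of drive above 0.55 m/s).
It fails at once if the small drive or the stored drive is moved more than 25 mm (distance of any of small_drive, stored_drive from where it was at the start of the episode above 0.025 m).
It also fails if it takes over 38 s, if anything falls off the work surface, if the arm or the gripper's body presses on something with over 40 N, if the wrist force passes 120 N, or if a joint passes its speed limit or range.

ROBOT

A 7-joint arm with a two-finger parallel gripper is mounted at the origin on the work surface. World frame = base frame: x ahead of the robot, y to its left, z up, the work surface at z = 0. Lengths are in mm, angles in rad, forces in N, time in s.
With the tool pointing down it reaches from about 400 to 925 mm from the base axis. Payload 4.1 kg.
Tool frame: the origin (TCP) lies on the centre line of the jaws, within the pads' length; the fingertips stand 25 mm ahead of it and the grasp point (between the pads) lies 6 mm ahead of it (arm.tip_reach is the distance from the TCP to the fingertips, in mm); z points along the fingers, y is the direction in which the jaws open and shut (so a half turn about z gives the same grasp; the last joint's range is limited). The gripper opens to 85 mm and grips with 20 to 120 N. Pads are 22 mm wide; open, the fingers measure 114 mm over their backs; the gripper's body (76 mm by 85 mm) begins 54 mm behind the grasp point. The pads swing forward as they close: fully open they stand 13 mm farther back than shut.
Start: joints at [-1.252, 0.398, 0.045, 1.537, -0.019, 1.207, -0.051], TCP at [263.72, 594.131, 256.347] pointing down, gripper open.
Joint ranges: [-2.82, 2.82], [-0.49, 2.23], [-1.37, 1.46], [0, 2.46], [-1.36, 4.5], [0.23, 2], [-2.94, 2.94]. Speed limits (rad/s): [2.57, 2.57, 3.14, 3.14, 3.14, 3.14, 3.14].

INTERFACE

Orientations are given as a unit quaternion [w, x, y, z].
In Python, from bench import arm gives the robot as it stands. The module is installed in compiled form; this text tells all that it offers.
- The arm moves only by the tool jog_arm, never from a script. Its argument "deltas" is a list of rows, each a list of 7 numbers: the opening in per cent of the stroke, from 0 (shut) to 100 (fully open), then the shift along the world's x, y, z in mm, then the turn, a rotation vector about the world's x, y, z in rad. A call has 1 to 10 rows; each row shifts and turns the commanded pose from where the row before left it; what a row does not reach is not made up. A row lasts 1/10 s, in which the tool goes at most 50 mm and 8.59 degrees, less where a joint would pass 70% of its speed; a pose out of reach is approached as far as the arm can. A call with a gripper value outside its range is refused whole. The fingers move at their own pace and stop on an object; "grip_force" is the grip in N (left out, the last holds). Time passes only in rows, so rows that do not move let the fingers close. It gives the time, the measured TCP pose, the force and the opening at its end, in the units of the state.
- arm.get_obs(): the state, without advancing time (a new reading comes with each control period).
- arm.read_camera(name): name is "side" or "top" or "wrist"; returns a dict with "pixels" (420x560x3 uint8, blue, green, red), "fx", "fy", "cx", "cy" (pixels), "R" (3x3) and "t" (3): a world point X has camera coordinates R X + t. Camera axes: x right, y down, z forward; pixel columns grow to the right and rows downward; lengths in mm; the calibration is good to about 2 mm. The wrist camera is an equidistant fisheye: a pixel r from the principal point sees the ray r / f radians off the axis. A picture is of the moment at which its call begins. There is no depth.
- arm.close_job(): hands the job in, once; it reports no verdict.
The state is a dict: "time": time; "joints": joint angles; "qvel": joint speeds; "tau": joint torques, N m; "position": TCP position; "tcp_rot": TCP orientation; "wrist_force": force on the tool from outside, world axes, zero at the start; "wrist_torque": the same for the moment, N m; "grip_width": finger opening in mm.
Only numpy, scipy, OpenCV 4.12 (cv2) and the standard library are available. Lean on these libraries where they do the work, as an engineer would, in place of code of your own. Each camera call takes 0.05 s, during which the arm holds its last target.

## Working session

There is one attempt and no reset: what is moved stays moved. The work goes in short steps, Python scripts to look and compute and a tool call to move; the robot and the scene stay as the last step left them, time stands still between calls to the robot, and variables do not carry over. Pictures are saved under pics/ and viewed, and the job is handed in when it is done.

Besides the shell and the picture viewer there is one more tool, called after "Emit:" as name(argument=value, ...), one argument or row to a line, values as JSON. jog_arm: Moves the arm, as the interface text tells. Its arguments: {"type":"object","properties":{"deltas":{"type":"array","items":{"type":"array","items":{"type":"number"}}},"grip_force":{"type":"number"}},"required":["deltas"]}

```bash
mkdir -p pics
cat > h.py <<'E'
import numpy as np, cv2, pickle
from bench import arm
def snap(n,f):
    c=arm.read_camera(n); cv2.imwrite('pics/'+f+'.png',c['pixels']); pickle.dump(c,open('pics/'+f+'.pkl','wb')); return c
E
python3 - <<'E'
from h import *
for n in ['side','top','wrist']:
    c=snap(n,n+'0'); print(n,c['fx'],c['fy'],c['cx'],c['cy'],np.round(c['R'],3).tolist(),np.round(c['t'],1))
o=arm.get_obs(); print(o['time'],o['position'],o['tcp_rot'],o['grip_width'],arm.tip_reach)
E
```

```text
side 419.64413347067136 419.64413347067136 283.5038764783984 212.74107263047355 [[-0.993, -0.122, -0.003], [-0.06, 0.51, -0.858], [0.106, -0.852, -0.513]] [473.  124.2 832.1]
top 541.7432543344302 541.7432543344302 284.4235087094243 217.10562231480276 [[0.022, -1.0, 0.013], [-0.981, -0.024, -0.19], [0.19, -0.008, -0.982]] [ -96.9  494.  1221. ]
wrist 325.19226210127806 325.19226210127806 284.4528331857837 213.26414844078658 [[0.407, 0.913, -0.002], [0.876, -0.39, 0.283], [0.258, -0.116, -0.959]] [-649.4  -35.2  379.3]
0.15 [263.53252087 593.69308048 255.51941795] [-1.07974021e-04  2.07342673e-01  9.78268096e-01 -7.32714879e-04] 85.45182502385656 25.0
```

View pics/side0.png

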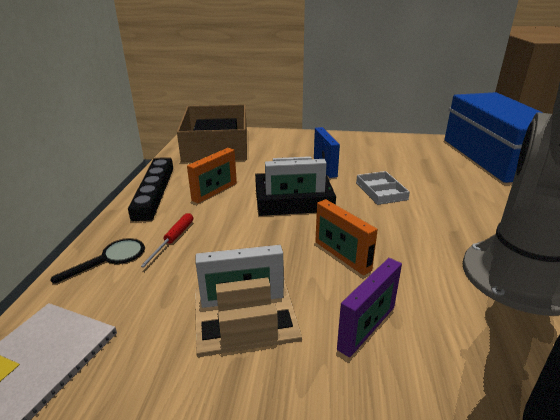

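View pics/top0.png

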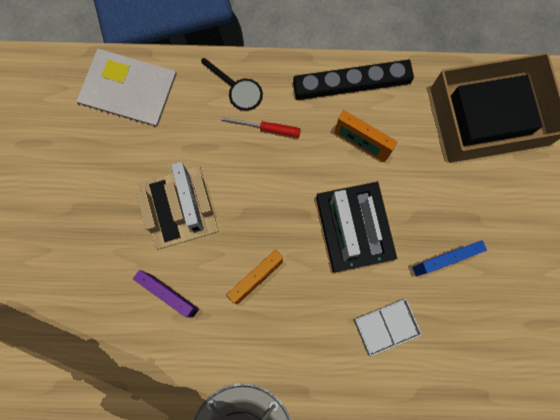

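View pics/wrist0.png

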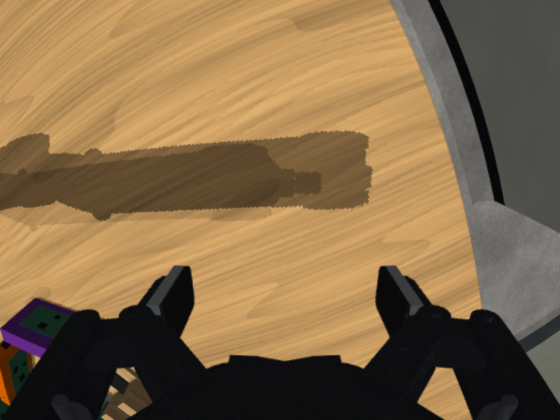

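Top view: the dock is at about (355,227), with a silver full-size drive in its left well (345,224) and the thin small drive in its right well (370,223). The rack is at about (178,208), with its empty black pad at (163,210) and the stored silver drive at (187,197). The look-alikes are orange (366,135) and (255,277), blue (449,258), purple (165,294). I'll enlarge the dock and rack to confirm.

Run:
```python
import cv2,numpy as np
a=cv2.imread('pics/top0.png')
d=cv2.resize(a[175:280,305:405],None,fx=4,fy=4,interpolation=cv2.INTER_CUBIC)
r=cv2.resize(a[155:260,130:230],None,fx=4,fy=4,interpolation=cv2.INTER_CUBIC)
cv2.imwrite('pics/crop1.png',np.hstack([d,r]))
s=cv2.imread('pics/side0.png')
d=cv2.resize(s[145:225,245:345],None,fx=4,fy=4,interpolation=cv2.INTER_CUBIC)
r=cv2.resize(s[235:360,185:310],(400,320),interpolation=cv2.INTER_CUBIC)
cv2.imwrite('pics/crop2.png',np.hstack([d,r]))
```

```text
(no output)
```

View pics/crop1.png

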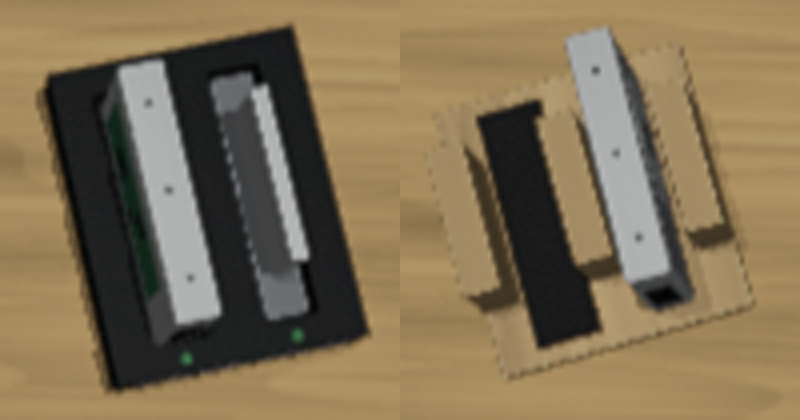

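View pics/crop2.png

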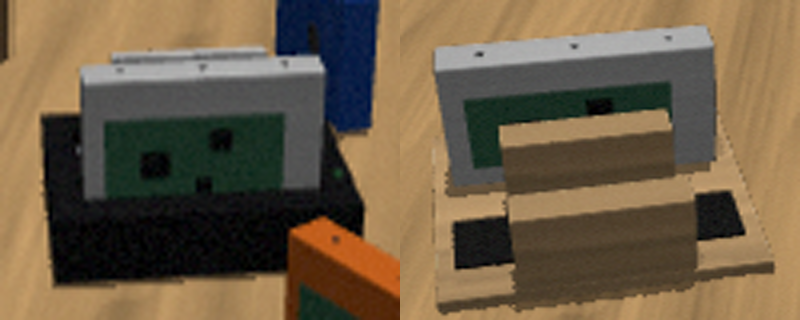

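Confirmed: the target is the thick silver slab in the dock's left well, with the green board on its left face. The small drive is the thin slab on a grey foot in the right well. The rack's left bay, with the black pad, is empty. Next I'll fit known rectangles to the corners.

```bash
cat > fit.py <<'E'
from h import *
from scipy.optimize import least_squares
def proj(c,X):
    P=X@np.array(c['R']).T+c['t']; return np.c_[c['fx']*P[:,0]/P[:,2]+c['cx'],c['fy']*P[:,1]/P[:,2]+c['cy']]
def fit(name,obs,L,W,z,x0):
    # obs list of (cam, pts idx->px); corner order: (+x,+y),(+x,-y),(-x,-y),(-x,+y)
    co=np.array([[L,W],[L,-W],[-L,-W],[-L,W]])/2
    def X(p):
        s,k=np.sin(p[2]),np.cos(p[2]); return np.c_[co@np.array([[k,s],[-s,k]])+p[:2],np.full(4,z)]
    def f(p):
        return np.concatenate([((proj(c,X(p))-px)[~np.isnan(px[:,0])]).ravel() for c,px in obs])
    r=least_squares(f,x0,loss='soft_l1'); print(name,np.round(r.x[:2],1),'yaw',round(r.x[2],4),'res',np.round(r.fun,1)); return r.x
E
python3 - <<'E'
from fit import *
T=pickle.load(open('pics/top0.pkl','rb')); S=pickle.load(open('pics/side0.pkl','rb'))
cd=lambda a:np.array(a)/4.-.375+[305,175]
cr=lambda a:(np.array(a)-[400,0])/4.-.375+[130,155]
sd=lambda a:np.array(a)/4.-.375+[245,145]
sr=lambda a:(np.array(a)-[400,0])*[125/400,125/320]-.3+[185,235]
drv=cd([[118,65],[163,60],[220,316],[172,324]])
dock=cd([[47,76],[292,27],[370,335],[110,388]])
pad=cr([[478,117],[540,100],[600,330],[537,348]])
base=cr([[437,107],[681,45],[753,303],[510,378]])
sto=cr([[565,37],[606,28],[670,270],[625,280]])
x0=[500,0,.2]
d=fit('drive top',[(T,drv)],147,26,122,x0)
k=fit('dock top',[(T,dock)],190,150,45,x0)
p=fit('pad',[(T,pad)],150,40,13,x0)
b=fit('base12',[(T,base)],170,154,12,x0)
s=fit('stored',[(T,sto)],147,26,115,x0)
s=fit('stored112',[(T,sto)],147,26,112,x0)
# side: image left = +x, near = +y
n=[np.nan]*2
fit('drive side',[(S,sd([[82,84],[80,67],[318,57],[324,72]]))],147,26,122,[500,-100,.2])
fit('stored side',[(S,sr([[436,73],[434,46],[705,28],[714,45]]))],147,26,112,[500,300,.2])
fit('pad side',[(S,sr([[458,268],[453,222],[734,192],[745,235]]))],150,40,13,[500,300,.2])
for nm,q,z in [('drive',d,122),('pad',p,13)]:
    print(nm,proj(S,np.array([[q[0],q[1],z]])), 'reach',np.hypot(*q[:2]))
E
```

```text
drive top [ 474. -222.] yaw 31.6248 res [-0.   0.3  0.1 -0.5 -0.2 -0.   0.1  0.2]
dock top [ 480.3 -253.4] yaw 0.2222 res [-0.2 -0.5 -0.  -0.2 -0.6  0.6  1.3  0.1]
pad [512.6 203.9] yaw 0.3087 res [-0.4 -0.4  0.1 -0.6  0.4  0.4 -0.2  0.5]
base12 [523.4 170.7] yaw 0.3139 res [-0.1  1.   0.2 -0.9  0.7  0.2 -1.1 -0.3]
stored [533.  141.1] yaw -5.9856 res [-0.6 -0.2  0.4 -1.   0.2  0.2 -0.   0.9]
stored112 [533.7 141.6] yaw 19.1471 res [-0.6 -0.2  0.4 -0.9  0.2  0.2 -0.   0.8]
drive side [ 475.3 -221.7] yaw 0.228 res [-0.2  0.1 -0.4 -0.1  0.1 -0.4  0.6  0.2]
stored side [534.4 141.7] yaw -156.7751 res [-0.8 -0.5 -0.2  0.7  0.6 -1.6  0.4  0.5]
pad side [512.9 205. ] yaw 0.3064 res [-0.7 -0.   0.4  0.  -0.5 -0.   0.7 -0. ]
drive [[295.65116629 162.00927812]] reach 523.3911240809808
pad [[247.45665715 323.44112952]] reach 551.6635925953417
```

All fits agree across views, and both wells and bays match their 33/66 mm offsets:
- **Drive:** (474.5, -222), yaw about 0.215, top z = 122.
- **Pad:** (513, 204.4), yaw about 0.306.

I'll grasp with the grasp point 16 mm below the drive's top, so that the fingertips clear the 70 mm dividers at placement.

Emit:
jog_arm(
  deltas=[
    [55, 25, -40, 5, 0, 0, 0.0633],
    [55, 25, -40, 5, 0, 0, 0.0633],
    [55, 25, -40, 5, 0, 0, 0.0633],
    [55, 25, -40, 5, 0, 0, 0.0633],
    [55, 25, -40, 5, 0, 0, 0.0633],
    [55, 25, -40, 5, 0, 0, 0.0633],
    [55, 25, -40, 5, 0, 0, 0.0633],
    [55, 25, -40, 5, 0, 0, 0.0633],
    [55, 25, -40, 5, 0, 0, 0.0633],
    [55, 25, -40, 5, 0, 0, 0.0633],
  ],
  grip_force=60,
)

```text
time: 1.15
position: [514.2, 192.3, 306.5]
tcp_rot: [-0.0, -0.109, 0.994, 0.0]
wrist_force: [0.1, 0.5, 0.7]
grip_width: 47.2
```

Emit:
jog_arm(
  deltas=[
    [55, -4, -41.6, -5, 0, 0, 0],
    [55, -4, -41.6, -5, 0, 0, 0],
    [55, -4, -41.6, -5, 0, 0, 0],
    [55, -4, -41.6, -5, 0, 0, 0],
    [55, -4, -41.6, -5, 0, 0, 0],
    [55, -4, -41.6, -5, 0, 0, 0],
    [55, -4, -41.6, -5, 0, 0, 0],
    [55, -4, -41.6, -5, 0, 0, 0],
    [55, -4, -41.6, -5, 0, 0, 0],
    [55, -4, -41.6, -5, 0, 0, 0],
  ],
)

```text
time: 2.15
position: [473.2, -223.3, 256.1]
tcp_rot: [0.0, -0.108, 0.994, 0.0]
wrist_force: [0.9, 0.2, -0.1]
grip_width: 47.1
```

Emit:
jog_arm(
  deltas=[
    [55, 0, 0, 0, 0, 0, 0],
    [55, 0, 0, 0, 0, 0, 0],
    [55, 0, 0, 0, 0, 0, 0],
  ],
)

```text
time: 2.45
position: [474.1, -220.4, 256.1]
tcp_rot: [-0.0, -0.108, 0.994, 0.001]
wrist_force: [-0.3, 0.1, -0.8]
grip_width: 47.0
```

```bash
cat >> h.py <<'E'
from scipy.spatial.transform import Rotation as Ro
def st():
    o=arm.get_obs(); M=Ro.from_quat(np.roll(o['tcp_rot'],-1)).as_matrix()
    print('t',o['time'],'p',np.round(o['position'],1),'y-ang-90',round(np.arctan2(M[1,1],M[0,1])-np.pi/2,4),'z',np.round(M[:,2],3),'F',np.round(o['wrist_force'],1),'w',round(o['grip_width'],1),'j',np.round(o['joints'],2)); return o
E
python3 - <<'E'
from h import *
st(); snap('wrist','wrist1'); snap('top','top1')
E
```

```text
t 2.45 p [ 474.1 -220.4  256.1] y-ang-90 0.2171 z [-0.     0.001 -1.   ] F [-0.3  0.1 -0.8] w 47.0 j [-0.11  0.19  0.54  1.85 -0.11  1.13  2.25]
```

View pics/wrist1.png

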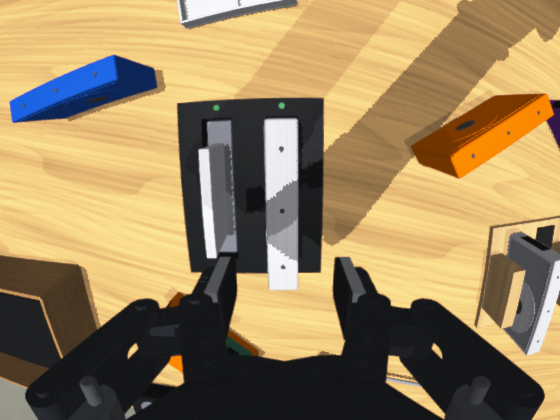

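The wrist view shows the drive's top from (266,118) to (298,290), squarely between the fingers, with the small drive on the left at (215,190). A quick cross-check with the fisheye model:

Run:
```python
from h import *
c=pickle.load(open('pics/wrist1.pkl','rb'));R=np.array(c['R']);t=np.array(c['t'])
def ray(u,v,z):
    d=np.array([u-c['cx'],v-c['cy']]);r=np.hypot(*d);th=r/c['fx'];dd=np.r_[np.sin(th)*d/r,np.cos(th)]
    w=R.T@dd;o=-R.T@t;return (o+w*(z-o[2])/w[2])[:2]
P=[ray(u,v,122) for u,v in [(266,118),(298,118),(299,290),(268,290)]]
print(np.round(P,1),np.mean(P,0),'hole',ray(282,211,122)); print('sizes',[round(float(np.linalg.norm(P[i]-P[(i+1)%4])),1) for i in range(4)])
```

```text
[[ 404.8 -249.2]
 [ 399.6 -225.4]
 [ 542.3 -191.5]
 [ 548.2 -218.3]] [ 473.74480281 -221.10599664] hole [ 474.45198894 -221.58101363]
sizes [24.4, 146.6, 27.4, 146.6]
```

All three views agree within 1 mm, so I'll descend 144 mm to TCP z = 112 and close.

Emit:
jog_arm(
  deltas=[
    [55, 0, -1, -20, 0, 0, 0],
    [55, 0, 0, -20, 0, 0, 0],
    [55, 0, 0, -20, 0, 0, 0],
    [55, 0, 0, -20, 0, 0, 0],
    [55, 0, 0, -20, 0, 0, 0],
    [55, 0, 0, -18, 0, 0, 0],
    [55, 0, 0, -14, 0, 0, 0],
    [55, 0, 0, -8, 0, 0, 0],
    [55, 0, 0, -4, 0, 0, 0],
    [55, 0, 0, 0, 0, 0, 0],
  ],
)

```text
time: 3.55
position: [473.8, -222.7, 112.3]
tcp_rot: [-0.0, -0.108, 0.994, 0.0]
wrist_force: [-0.2, -0.4, 0.7]
grip_width: 47.0
```

Run:
```python
from h import *
st(); snap('side','side2')
a=cv2.imread('pics/side2.png'); cv2.imwrite('pics/side2c.png',cv2.resize(a[60:235,180:400],None,fx=3,fy=3))
```

```text
t 3.55 p [ 473.8 -222.7  112.3] y-ang-90 0.2157 z [-0.  0. -1.] F [-0.2 -0.4  0.7] w 47.0 j [-0.04  0.38  0.49  1.99 -0.24  0.83  2.36]
```

View pics/side2c.png

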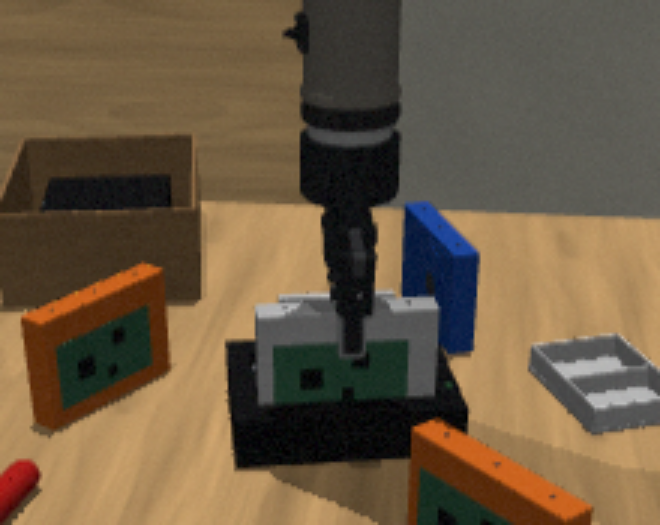

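The near finger is in front of the drive at crop (350,355), centred on its length. Closing now.

Emit:
jog_arm(
  deltas=[
    [0, 0, 0, 0, 0, 0, 0],
    [0, 0, 0, 0, 0, 0, 0],
    [0, 0, 0, 0, 0, 0, 0],
    [0, 0, 0, 0, 0, 0, 0],
    [0, 0, 0, 0, 0, 0, 0],
    [0, 0, 0, 0, 0, 0, 0],
    [0, 0, 0, 0, 0, 0, 0],
  ],
  grip_force=60,
)

```text
time: 4.3
position: [474.3, -223.0, 113.2]
tcp_rot: [0.001, -0.107, 0.994, -0.0]
wrist_force: [-0.6, 0.3, 6.0]
grip_width: 25.1
```

Emit:
jog_arm(
  deltas=[
    [0, 0, 0, 3, 0, 0, 0],
    [0, 0, 0, 5, 0, 0, 0],
    [0, 0, 0, 5, 0, 0, 0],
    [0, 0, 0, 5, 0, 0, 0],
    [0, 0, 0, 5, 0, 0, 0],
  ],
)

```text
time: 4.8
position: [473.6, -222.9, 135.7]
tcp_rot: [-0.0, -0.107, 0.994, 0.0]
wrist_force: [0.2, 0.3, -3.6]
grip_width: 25.2
```

Emit:
jog_arm(
  deltas=[
    [0, 0, 0, 10, 0, 0, 0],
    [0, 0, 0, 15, 0, 0, 0],
    [0, 0, 0, 20, 0, 0, 0],
    [0, 0, 0, 20, 0, 0, 0],
    [0, 0, 0, 20, 0, 0, 0],
    [0, 0, 0, 20, 0, 0, 0],
    [0, 0, 0, 15, 0, 0, 0],
    [0, 0, 0, 10, 0, 0, 0],
    [0, 0, 0, 0, 0, 0, 0],
    [0, 0, 0, 0, 0, 0, 0],
  ],
)

```text
time: 5.8
position: [473.3, -222.7, 265.0]
tcp_rot: [-0.0, -0.107, 0.994, 0.0]
wrist_force: [-0.7, 0.7, -4.1]
grip_width: 25.2
```

Run:
```python
from h import *
st(); a=snap('side','side3')['pixels'];b=snap('wrist','wrist3')['pixels']
cv2.imwrite('pics/c3.png',np.hstack([cv2.resize(a[0:240,160:420],(390,360)),cv2.resize(b,(400,360))]))
```

```text
t 5.8 p [ 473.3 -222.7  265. ] y-ang-90 0.2153 z [-0.001  0.    -1.   ] F [-0.7  0.7 -4.1] w 25.2 j [-0.12  0.18  0.54  1.84 -0.1   1.15  2.25]
```

View pics/c3.png

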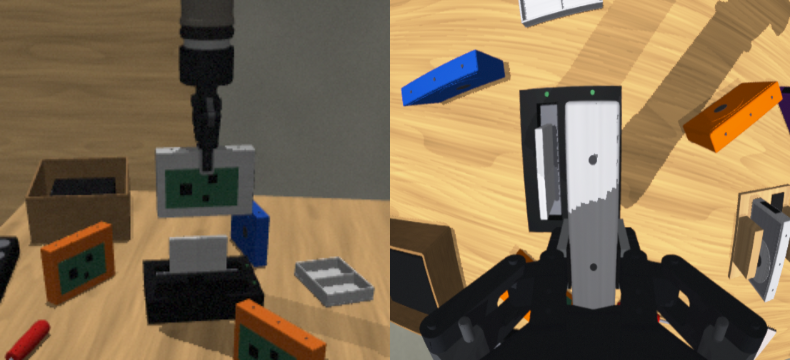

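The drive hangs upright and level in side view, with the small drive still in the dock. Traversing to above the bay.

Emit:
jog_arm(
  deltas=[
    [0, 1, 10, 0, 0, 0, 0.0065],
    [0, 2, 20, 0, 0, 0, 0.0065],
    [0, 3, 30, 0, 0, 0, 0.0065],
    [0, 3, 35, 0, 0, 0, 0.0065],
    [0, 3, 38, 0, 0, 0, 0.0065],
    [0, 4, 40, 0, 0, 0, 0.0065],
    [0, 4, 40, 0, 0, 0, 0.0065],
    [0, 4, 40, 0, 0, 0, 0.0065],
    [0, 4, 40, 0, 0, 0, 0.0065],
    [0, 4, 40, 0, 0, 0, 0.0065],
  ],
)

```text
time: 6.9
position: [505.0, 112.5, 264.8]
tcp_rot: [-0.001, -0.14, 0.99, 0.0]
wrist_force: [1.1, -0.0, -3.0]
grip_width: 25.2
```

Emit:
jog_arm(
  deltas=[
    [0, 3, 35, 0, 0, 0, 0.0065],
    [0, 3, 30, 0, 0, 0, 0.0065],
    [0, 1.3, 20, 0, 0, 0, 0.0065],
    [0, 0, 9.3, 0, 0, 0, 0.0065],
    [0, 0, 0, 0, 0, 0, 0],
    [0, 0, 0, 0, 0, 0, 0],
    [0, 0, 0, 0, 0, 0, 0],
  ],
)

```text
time: 7.6
position: [513.3, 202.2, 265.4]
tcp_rot: [-0.0, -0.151, 0.989, -0.0]
wrist_force: [-0.2, 0.0, -3.1]
grip_width: 24.9
```

Run:
```python
from h import *
st(); a=snap('top','top4')['pixels'];b=snap('wrist','wrist4')['pixels'];s=snap('side','side4')['pixels']
cv2.imwrite('pics/c4.png',np.hstack([cv2.resize(a[130:270,90:260],None,fx=2.3,fy=2.3),cv2.resize(s[60:360,130:380],(391,322))]))
```

```text
t 7.6 p [513.3 202.2 265.4] y-ang-90 0.3031 z [-0.    -0.001 -1.   ] F [-0.2  0.  -3.1] w 24.9 j [-0.64  0.22  0.22  1.77 -0.05  1.16  1.47]
```

View pics/c4.png

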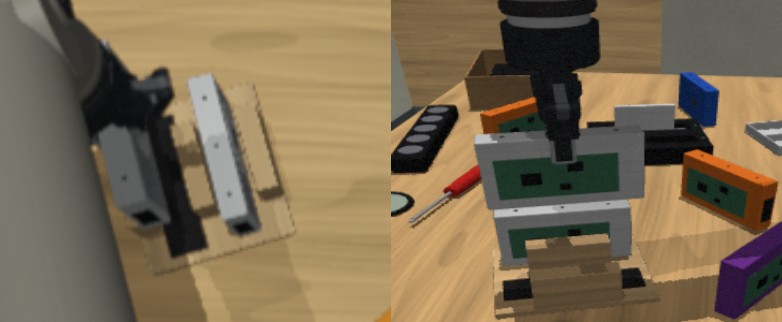

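View pics/wrist4.png

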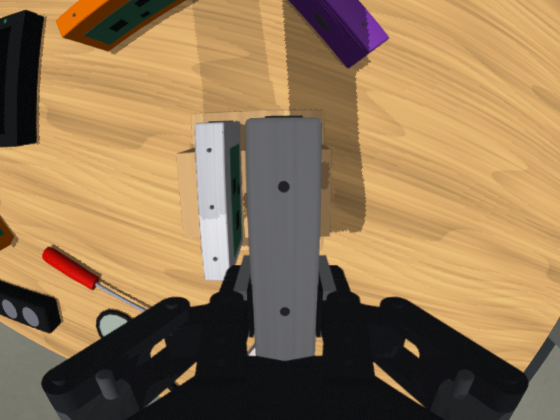

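Run:
```python
import cv2
a=cv2.imread('pics/side4.png'); cv2.imwrite('pics/c5.png',cv2.resize(a[175:325,175:305],None,fx=4,fy=4,interpolation=cv2.INTER_CUBIC))
```

```text
(no output)
```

View pics/c5.png

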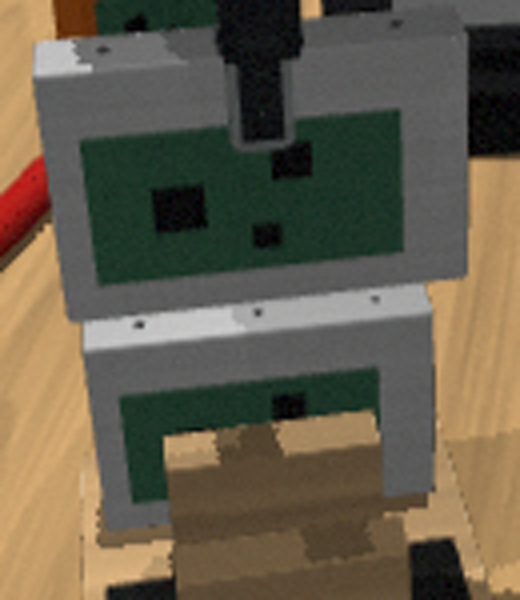

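Run:
```python
from fit import *
c=pickle.load(open('pics/side4.pkl','rb'))
px=np.array([[35,76],[33,42],[460,8],[466,36],[70,322],[467,276]])/4-.375+[175,175]
L,W,H=73.5,13,102
m=np.array([[L,W,H],[L,-W,H],[-L,-W,H],[-L,W,H],[L,W,0],[-L,W,0]],float)
def f(p,full=False):
    X=Ro.from_euler('ZYX',p[3:]).apply(m)+p[:3]; return (proj(c,X)-px).ravel()
r=least_squares(f,[513,204,172,.3,0,0],x_scale=[1,1,1,.01,.01,.01]); print(np.round(r.x,3),np.round(r.fun,1))
r=least_squares(lambda q:f(np.r_[q,0,0]),[513,204,172,.3],x_scale=[1,1,1,.01]); print(np.round(r.x,3),np.round(r.fun,1)); print(st()['position'])
```

```text
[ 5.14969e+02  1.96857e+02  1.70203e+02  3.00000e-01  4.00000e-03
 -1.80000e-02] [-0.3  0.2  0.6 -0.4 -1.3 -0.9  0.8  0.6  0.1 -0.   0.1  0.5]
[5.15086e+02 1.97253e+02 1.69647e+02 3.07000e-01] [-0.1 -0.1  0.8 -0.4 -1.4 -0.8  0.7  0.3  0.   0.3 -0.   0.8]
t 7.75 p [513.2 203.1 265.5] y-ang-90 0.3042 z [ 0. -0. -1.] F [-0.1 -0.9 -3.9] w 25.6 j [-0.64  0.22  0.22  1.77 -0.05  1.16  1.47]
[513.21293193 203.14566071 265.49915724]
```

The side-only fit is weak in depth: it gives y = 197, against 203 from the TCP. I'll lower to just above the dividers, then look again from the top.

Emit:
jog_arm(
  deltas=[
    [0, 0, 1, -10, 0, 0, 0],
    [0, 0, 0, -15, 0, 0, 0],
    [0, 0, 0, -20, 0, 0, 0],
    [0, 0, 0, -20, 0, 0, 0],
    [0, 0, 0, -15, 0, 0, 0],
    [0, 0, 0, -10, 0, 0, 0],
    [0, 0, 0, 0, 0, 0, 0],
    [0, 0, 0, 0, 0, 0, 0],
  ],
)

```text
time: 8.55
position: [513.3, 205.5, 175.6]
tcp_rot: [0.0, -0.152, 0.988, 0.0]
wrist_force: [0.4, 0.8, -3.7]
grip_width: 25.6
```

Run:
```python
from h import *
st(); a=snap('top','top6')['pixels'];s=snap('side','side6')['pixels'];w=snap('wrist','wrist6')
A=cv2.resize(a[150:250,120:220],None,fx=4,fy=4,interpolation=cv2.INTER_CUBIC);S=cv2.resize(s[220:345,185:310],(400,400),interpolation=cv2.INTER_CUBIC)
cv2.imwrite('pics/c6.png',np.hstack([A,S]))
```

```text
t 8.55 p [513.3 205.5 175.6] y-ang-90 0.3062 z [ 0.  0. -1.] F [ 0.4  0.8 -3.7] w 25.6 j [-0.63  0.31  0.21  1.87 -0.08  0.97  1.49]
```

View pics/c6.png

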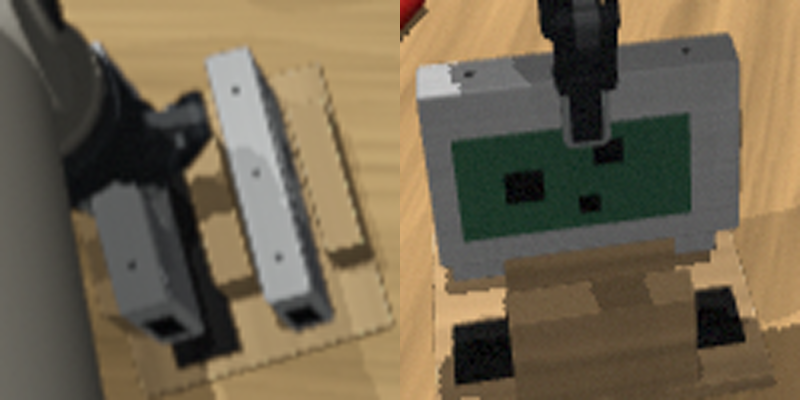

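Run:
```python
from fit import *
px=np.array([[127,318],[177,302],[203,335]])/4-.375+[120,150]
c=pickle.load(open('pics/top6.pkl','rb'))
m=np.array([[-73.5,13,102],[-73.5,-13,102],[-73.5,-13,0]])
z=20+175.5-113
f=lambda q:(proj(c,Ro.from_euler('z',.306).apply(m)+[q[0],q[1],z])-px).ravel()
r=least_squares(f,[513,204]);print(r.x,np.round(r.fun,1))
# side, z fixed
s=pickle.load(open('pics/side6.pkl','rb'))
q2=(np.array([[418,98],[416,68],[735,35],[740,62],[448,278]])-[400,0])*.3125-.35+[185,220]
m2=np.array([[73.5,13,102],[73.5,-13,102],[-73.5,-13,102],[-73.5,13,102],[73.5,13,0]])
g=lambda q:(proj(s,Ro.from_euler('z',q[2]).apply(m2)+[q[0],q[1],z])-q2).ravel()
r=least_squares(g,[513,204,.3],x_scale=[1,1,.01]);print(r.x,np.round(r.fun,1))
```

```text
[512.03984181 201.85051102] [-0.7 -0.3 -1.   0.3  1.9 -0. ]
[5.12949296e+02 2.06584098e+02 3.21691013e-01] [ 0.2  1.2  0.6  0.2 -0.8 -0.6  1.3  0.4 -1.4 -1.3]
```

Top gives y = 201.9 and side gives 206.6, averaging 204.2, so the drive is centred in the bay within about 2 mm. Lowering now, with the last part slow.

Emit:
jog_arm(
  deltas=[
    [0, 0, 0, -8, 0, 0, 0],
    [0, 0, 0, -10, 0, 0, 0],
    [0, 0, 0, -10, 0, 0, 0],
    [0, 0, 0, -10, 0, 0, 0],
    [0, 0, 0, -9, 0, 0, 0],
    [0, 0, 0, -7, 0, 0, 0],
    [0, 0, 0, -5, 0, 0, 0],
    [0, 0, 0, -4, 0, 0, 0],
    [0, 0, 0, -2, 0, 0, 0],
    [0, 0, 0, 0, 0, 0, 0],
  ],
)

```text
time: 9.7
position: [513.0, 205.4, 110.3]
tcp_rot: [-0.0, -0.153, 0.988, 0.0]
wrist_force: [-1.2, -0.7, -2.9]
grip_width: 25.3
```

Emit:
jog_arm(
  deltas=[
    [0, 0, 0, -1, 0, 0, 0],
    [0, 0, 0, -1, 0, 0, 0],
    [0, 0, 0, 0, 0, 0, 0],
  ],
)

```text
time: 10.0
position: [513.0, 205.5, 108.4]
tcp_rot: [0.0, -0.153, 0.988, 0.0]
wrist_force: [0.1, 0.5, -4.2]
grip_width: 25.1
```

Emit:
jog_arm(
  deltas=[
    [0, 0, 0, -1, 0, 0, 0],
    [0, 0, 0, 0, 0, 0, 0],
  ],
)

```text
time: 10.2
position: [513.0, 205.4, 107.3]
tcp_rot: [-0.0, -0.153, 0.988, 0.0]
wrist_force: [-0.2, -0.8, -3.9]
grip_width: 25.5
```

Emit:
jog_arm(
  deltas=[
    [0, 0, 0, -1, 0, 0, 0],
    [0, 0, 0, 0, 0, 0, 0],
  ],
)

```text
time: 10.4
position: [513.1, 205.5, 106.3]
tcp_rot: [0.0, -0.153, 0.988, 0.0]
wrist_force: [0.2, 0.1, -3.5]
grip_width: 25.4
```

Emit:
jog_arm(
  deltas=[
    [0, 0, 0, -0.7, 0, 0, 0],
    [0, 0, 0, 0, 0, 0, 0],
  ],
)

```text
time: 10.6
position: [513.1, 205.5, 106.2]
tcp_rot: [0.0, -0.153, 0.988, 0.0]
wrist_force: [-2.0, -0.8, 2.5]
grip_width: 25.1
```

The force swung from -3.5 to +2.5 N at z = 106.2, exactly where contact was predicted. A look before releasing:

Run:
```python
from h import *
st(); a=snap('top','top7')['pixels'];s=snap('side','side7')['pixels']
A=cv2.resize(a[150:250,120:220],None,fx=4,fy=4,interpolation=cv2.INTER_CUBIC);S=cv2.resize(s[220:345,185:310],(400,400),interpolation=cv2.INTER_CUBIC)
cv2.imwrite('pics/c7.png',np.hstack([A,S]))
```

```text
t 10.6 p [513.1 205.5 106.2] y-ang-90 0.3062 z [ 0.  0. -1.] F [-2.  -0.8  2.5] w 25.1 j [-0.62  0.4   0.2   1.92 -0.1   0.83  1.51]
```

View pics/c7.png

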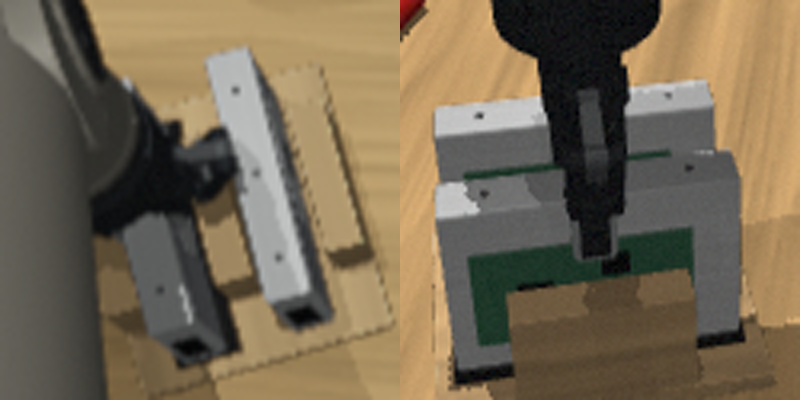

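The drive stands on the black pad, level, between the dividers, with the fingertips above them. I'll open only to 45 % because the stored drive is close by.

Emit:
jog_arm(
  deltas=[
    [33, 0, 0, 0, 0, 0, 0],
    [36, 0, 0, 0, 0, 0, 0],
    [40, 0, 0, 0, 0, 0, 0],
    [45, 0, 0, 0, 0, 0, 0],
    [45, 0, 0, 0, 0, 0, 0],
    [45, 0, 0, 0, 0, 0, 0],
  ],
)

```text
time: 11.3
position: [513.1, 205.4, 105.6]
tcp_rot: [0.0, -0.153, 0.988, 0.0]
wrist_force: [0.4, -0.4, 0.2]
grip_width: 38.4
```

Emit:
jog_arm(
  deltas=[
    [45, 0, 0, 3, 0, 0, 0],
    [45, 0, 0, 6, 0, 0, 0],
    [45, 0, 0, 10, 0, 0, 0],
    [45, 0, 0, 20, 0, 0, 0],
    [45, 0, 0, 25, 0, 0, 0],
    [45, 0, 0, 25, 0, 0, 0],
    [45, 0, 0, 25, 0, 0, 0],
    [45, 0, 0, 20, 0, 0, 0],
    [45, 0, 0, 10, 0, 0, 0],
    [45, 0, 0, 0, 0, 0, 0],
  ],
)

```text
time: 12.3
position: [513.9, 205.8, 251.6]
tcp_rot: [0.002, -0.152, 0.988, 0.001]
wrist_force: [0.8, -0.7, -0.3]
grip_width: 38.6
```

Run:
```python
from h import *
st(); a=snap('top','top8')['pixels'];s=snap('side','side8')['pixels'];w=snap('wrist','wrist8')
A=cv2.resize(a[150:250,120:220],None,fx=4,fy=4,interpolation=cv2.INTER_CUBIC);S=cv2.resize(s[220:345,185:310],(400,400),interpolation=cv2.INTER_CUBIC)
cv2.imwrite('pics/c8.png',np.hstack([A,S]))
```

```text
t 12.3 p [513.9 205.8 251.6] y-ang-90 0.3062 z [ 0.003  0.002 -1.   ] F [ 0.8 -0.7 -0.3] w 38.6 j [-0.65  0.23  0.22  1.78 -0.06  1.13  1.47]
```

View pics/c8.png

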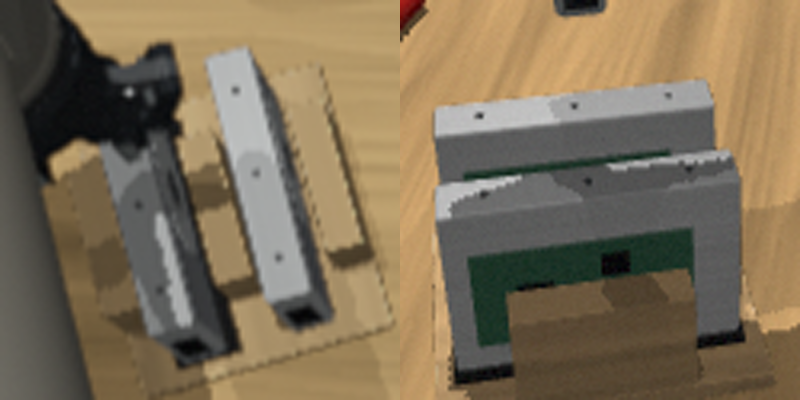

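View pics/wrist8.png

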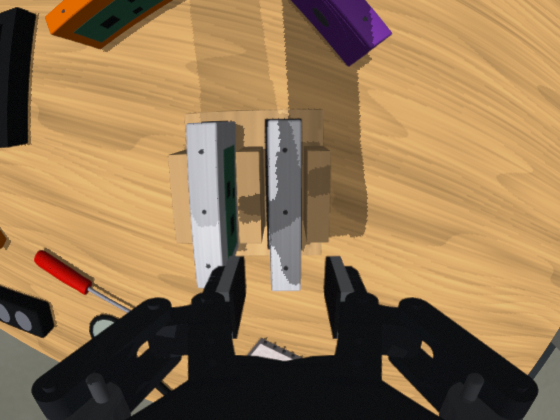

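The drive stands free in the bay: wrist view (266,120)-(301,120)-(299,291)-(272,291), middle hole (285,212). The stored drive is unchanged at crop (257,172). Final numeric check:

Run:
```python
from fit import *
c=pickle.load(open('pics/wrist8.pkl','rb'));R=np.array(c['R']);t=np.array(c['t'])
def ray(u,v,z):
    d=np.array([u-c['cx'],v-c['cy']]);r=np.hypot(*d);th=r/c['fx'];dd=np.r_[np.sin(th)*d/r,np.cos(th)]
    w=R.T@dd;o=-R.T@t;return (o+w*(z-o[2])/w[2])[:2]
b=np.array([np.cos(.306),np.sin(.306)]);n=np.array([-b[1],b[0]])
def rel(p): p=p-[513,204.4]; return np.round([p@b,p@n],1)
print('wrist hole',rel(ray(285,212,115)),'stored hole',rel(ray(204,212,115)))
s=pickle.load(open('pics/side8.pkl','rb'))
q=(np.array([[438,216],[436,188],[730,152],[740,180]])-[400,0])*.3125-.35+[185,220]
r=fit('side',[(s,q)],147,26,115,[513,204,.3]); print(rel(r[:2]))
T0=cv2.imread('pics/top0.png').astype(int);T8=cv2.imread('pics/top8.png').astype(int)
d=abs(T0-T8).max(2)
print('dock right well change',(d[185:265,357:390]>40).sum())
st()
```

```text
wrist hole [0.7 2.1] stored hole [  0.6 -64.5]
side [513.4 205.6] yaw 0.3115 res [-0.8  1.2 -0.4 -1.1  0.5 -1.1  0.7  0.3]
[0.8 1. ]
dock right well change 34
t 12.45 p [512.3 205.2 248.6] y-ang-90 0.3063 z [-0.002 -0.001 -1.   ] F [-1.   0.4  0. ] w 38.0 j [-0.65  0.23  0.22  1.79 -0.06  1.13  1.47]
```

Emit:
jog_arm(
  deltas=[
    [45, 0, 0, 0, 0, 0, 0],
    [45, 0, 0, 0, 0, 0, 0],
    [45, 0, 0, 0, 0, 0, 0],
  ],
)

```text
time: 12.75
position: [512.8, 205.3, 249.0]
tcp_rot: [-0.001, -0.153, 0.988, -0.0]
wrist_force: [-0.0, 0.4, 0.7]
grip_width: 38.0
```

```bash
python3 -c "
from bench import arm
print(arm.close_job())"
```

```text
the job is handed in; nothing more can be done
None
```

I lifted the full-size drive straight out of the dock and stood it on its long edge in the rack's empty bay. I let go once the wrist force showed it resting on the pad. The job was handed in at about 12.8 s of the 38 s; no verdict is reported.

**Last checks on the drive:**
- **Position:** about 1 mm off centre along the bay and 1–2 mm across it, by both the wrist and side cameras.
- **Angle and stance:** turned about 0.005 rad from the bay direction. It looked level and upright in the pictures.
- **Gripper:** clear above the drive, with the wrist force near zero.

**Other drives:**
- **Stored drive:** measured at its expected spot, about 66 mm beside the bay.
- **Small drive:** I only compared images of the dock, which showed little change in its well (34 pixels). I did not measure its position again.

**Disagreement along the way:** while the drive hung above the bay, single-camera fits of its sideways position differed by several mm. The first side-view fit read 197 mm against 203 mm from the arm. Just above the dividers, the top and side fits averaged 204 mm, which matched the bay, and the checks after placing agreed.

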